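# Roll the little log onto its felt-pen line

### The arm

A 6-joint arm with a two-finger parallel gripper is mounted at the origin on the work surface. World frame = base frame: x ahead of the robot, y to its left, z up, the work surface at z = 0. Lengths are in m, angles in rad, forces in N, time in s.
With the tool pointing down it reaches from about 0.425 to 0.95 m from the base axis. Payload 3.5 kg.
Tool frame: the origin (TCP) lies midway between the tips of the shut fingers; the grasp point (between the pads) lies 19 mm behind it; z points along the fingers, y is the direction in which the jaws open and shut (so a half turn about z gives the same grasp; the last joint's range is limited). The gripper opens to 85 mm and grips with 20 to 120 N. Pads are 22 mm wide; open, the fingers measure 114 mm over their backs; the gripper's body (76 mm by 85 mm) begins 54 mm behind the grasp point. The pads swing forward as they close: fully open they stand 13 mm farther back than shut.
Start: joints at [1.125, 0.286, 1.577, -0, 1.279, -0.15], TCP at [0.197, 0.646, 0.192] pointing down, gripper open.
Joint ranges: [-2.77, 2.77], [-0.9, 2.22], [0.21, 2.48], [-1.53, 4.67], [0.24, 2.81], [-2.84, 2.84]. Speed limits (rad/s): [2.79, 2.79, 3.14, 3.14, 3.14, 3.14].

### API

Orientations are given as a unit quaternion [x, y, z, w].
In Python, from plant import * gives the robot as it stands.
- The arm moves only by the shell command python3 -m jog 'ROWS' [FORCE]. ROWS is a JSON object of lists of equal length, an entry for each row: "travel": the shift along the world's x, y, z in mm, a list of three; "dr": the turn, a rotation vector about the world's x, y, z in degrees, a list of three; "jaw": the closure in counts, from 0 (fully open) to 255 (shut). In form: {"travel": [[x, y, z], ...], "dr": [[wx, wy, wz], ...], "jaw": [jaw, ...]}. A call has 1 to 5 rows; each row shifts and turns the commanded pose from where the row before left it; what a row does not reach is not made up. A row lasts 1/12 s, in which the tool goes at most 41.7 mm and 7.16 degrees, less where a joint would pass 70% of its speed; a pose out of reach is approached as far as the arm can. A call is refused whole if a number of a shift passes 41.7 or a number of a turn 7.16, either way. A call with a gripper value outside its range is refused whole. The fingers move at their own pace and stop on an object; FORCE is the grip in N (left out, the last holds). Time passes only in rows, so rows that do not move let the fingers close. It gives the time, the measured TCP pose, the force and the opening at its end, in the units of the state.
- get_state(): the state, without advancing time (a new reading comes with each control period).
- read_camera(name): name is "scene" or "top" or "wrist"; returns the picture (480x640x3 uint8, red, green, blue); there is no depth.
- camera_info(name): a dict with "K" (3x3 intrinsics, pixels), "R" (3x3) and "t" (3): a world point X has camera coordinates R X + t; the wrist camera has in their place "mount" (4x4, takes a point from camera to tool coordinates, whose origin is the TCP and whose axes are the flange's). Camera axes: x right, y down, z forward; pixel columns grow to the right and rows downward; lengths in m; the calibration is good to about 2 mm. A picture is of the moment at which its call begins: read the wrist's pose just before it. camera_info takes no time and is no camera call.
- sign_off(): hands the job in, once; it reports no verdict.
The state is a dict: "time": time; "qpos": joint angles; "dq": joint speeds; "joint_efforts": joint torques, N m; "eef_pos": TCP position; "tcp_rot": TCP orientation; "contact_force": force on the tool from outside, world axes, zero at the start; "wrist_torque": the same for the moment, N m; "opening": opening from 0.0 (shut) to 1.0 (fully open).
Only numpy, scipy, OpenCV 4.12 (cv2) and the standard library are available. Lean on these libraries where they do the work, as an engineer would, in place of code of your own. Each camera call takes 0.05 s, during which the arm holds its last target. There are 200 camera calls.

### The job

The little log is to be glued to the plywood base as the perch of a twig lizard. With a fingertip on its top, roll it across the base and leave it lying still over the felt-pen line and straight along it, with the line showing beyond both its ends; you may nudge it straight with your fingers. Roll it there, do not pick it up or just slide it, and leave the paint pot and everything else where they are.

Things in the scene. Friction and masses are not known exactly. Their poses are not given: they have to be found in the camera images.
- log: the little log: a plain round wooden cylinder, brown peeled wood with dark specks of bark and pale sawn ends, 40 mm in diameter, 120 mm long, about 95 g (up to 1.4 times more or less), lying on its side on the base. Origin: the middle of its axis, so 20 mm above the base's top and 20 mm below the log's own top. Its x axis runs along the log and stays level; y and z turn as it rolls. It does not roll away by itself: left alone it stops within some millimetres.
- base: plywood base board, 220 x 300 mm and 9 mm thick, lying flat and fixed on the table. Origin: centre of its underside (the top face is 9 mm higher). Its x axis runs along the felt-pen line (also along the 220 mm side), its y axis across the line (along the 300 mm side), z up.
- line_mid (a point): middle of the black felt-pen line, on the top face of the base. The line is straight, 5 mm wide and 180 mm long, along the base's x axis, with a short cross tick at either end; same axes as the base.
- paint_pot: small closed pot of dark blue paint with a white cap, 46 mm in diameter, 50 mm tall, standing on the base on the other side of the line from the log. Origin: centre of its underside. A bystander.
- tape_a: roll of yellow masking tape lying flat on the table, 94 mm in diameter, 24 mm high. Origin: centre of its underside. A bystander.
- tape_b: a second, equal roll of yellow masking tape, lying flat on the table. A bystander.
- lizard: dark blue lizard made of twigs, 220 mm long, 90 mm tall at the tail, standing on the table beyond the base and to its right. Origin: on the table under its middle. A bystander.
- scissors: scissors with black handles, 210 mm long, lying on the table. Origin: under their pivot. A bystander.
- glue: white glue bottle with a blue label and an orange cap, 54 mm in diameter, 115 mm tall, standing on the table. Origin: centre of its underside. A bystander.
- brush: paint brush with a red handle, 190 mm long, lying on the table. Origin: under its middle. A bystander.
There are look-alikes about, which are no part of the job. What is meant by the log is not green or pink, and is the larger of those in its own colour.

How it is judged:
By the outcome, as a careful person would: the job done as asked, in the order asked, and still so for the second after the job is handed in, with the robot touching nothing.
It also fails if it takes over 72 s, if anything falls off the work surface, if the arm or the gripper's body presses on something with over 40 N, if the wrist force passes 120 N, or if a joint passes its speed limit or range.

## Working session

There is one attempt and no reset: what is moved stays moved. The work goes in short steps, Python scripts to look and compute and a shell command to move; the robot and the scene stay as the last step left them, time stands still between calls to the robot, and variables do not carry over. Pictures are saved under pics/ and viewed, about 8 in all and at most 12, crops included, and the job is handed in when it is done.

```bash
mkdir -p pics
cat > h.py <<'E'
from plant import *
import numpy as np, cv2
def save(name,img): cv2.imwrite('pics/'+name,cv2.cvtColor(np.ascontiguousarray(img),cv2.COLOR_RGB2BGR))
def ray(ci,u,v,z):
    K,R,t=[np.array(ci[k]) for k in('K','R','t')]
    c=-R.T@t; d=R.T@np.linalg.solve(K,[u,v,1.]); return c+d*(z-c[2])/d[2]
def proj(ci,X):
    K,R,t=[np.array(ci[k]) for k in('K','R','t')]
    p=K@(R@np.array(X)+t); return p[:2]/p[2]
E
python3 - <<'E'
from h import *
print(get_state())
for n in('scene','top'): save(n+'0.png',read_camera(n)); print(camera_info(n))
E
```

```text
{'time': 0.0, 'qpos': array([ 1.12501049e+00,  2.87177670e-01,  1.57817484e+00,  7.85678150e-06,
        1.27857520e+00, -1.49994398e-01]), 'dq': array([-2.62722750e-03, -1.42933051e-03, -2.01063445e-03, -1.45013151e-03,
       -1.08907625e-03, -7.09779292e-05]), 'joint_efforts': array([-6.15532590e-04, -4.05992460e+01, -2.92620081e+01, -1.21905368e-04,
        6.01638603e-03, -1.40364712e-06]), 'eef_pos': array([0.19640308, 0.6450196 , 0.19014044]), 'tcp_rot': array([ 1.47358176e-01,  9.89082507e-01, -1.11500518e-03, -3.46269338e-04]), 'contact_force': array([-0.00267449,  0.19150853,  0.18654785]), 'wrist_torque': array([0.03023635, 0.03427225, 0.00633116]), 'opening': 1.0006041877592387}
{'K': array([[511.50080617,   0.        , 322.00613245],
       [  0.        , 511.50080617, 236.74036569],
       [  0.        ,   0.        ,   1.        ]]), 'R': array([[ 0.88165877,  0.47184526, -0.00631347],
       [ 0.40215259, -0.75830091, -0.51308189],
       [-0.24688277,  0.44982418, -0.85831644]]), 't': array([-0.40103643, -0.22807871,  1.43198031])}
{'K': array([[598.55930542,   0.        , 315.17272096],
       [  0.        , 598.55930542, 236.45047272],
       [  0.        ,   0.        ,   1.        ]]), 'R': array([[ 0.00403189, -0.9999838 , -0.00401713],
       [-0.98412394, -0.00325509, -0.17745276],
       [ 0.17743681,  0.00466883, -0.98412112]]), 't': array([-0.0841786 ,  0.48496357,  1.58364902])}
```

View pics/scene0.png

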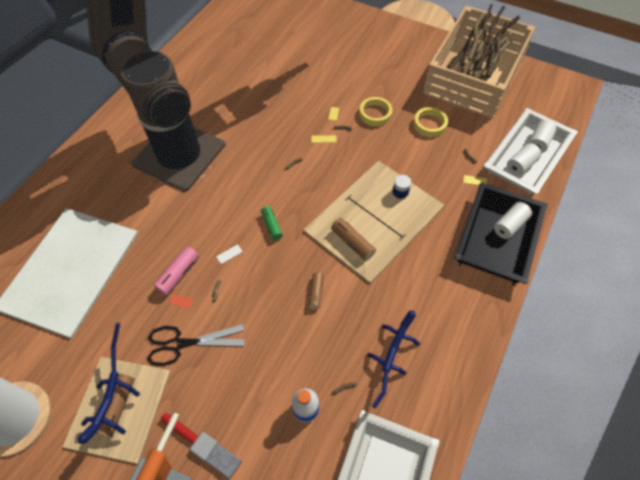

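View pics/top0.png

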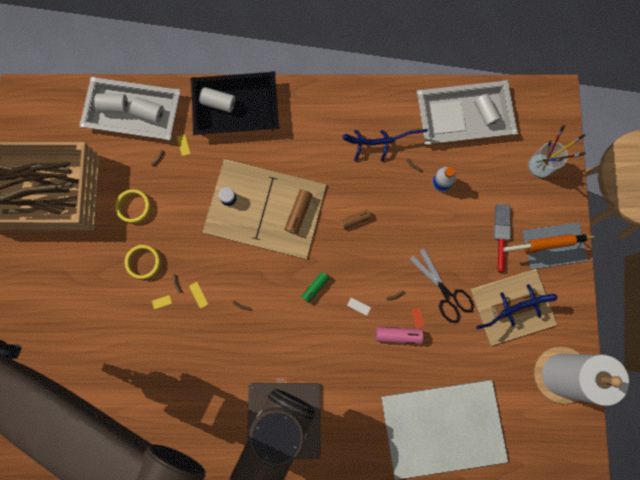

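Scene: log candidates in the top view are the big brown one on the base (299,211), the small brown one off the base (357,219), green (316,287) and pink (399,335). I choose the one at (299,211): brown, larger, on the base. The line runs from about (273,178) to (257,239) and the pot is at (227,196).

```bash
cat >> h.py <<'E'
def measure(img,ci,show=False,z_log=0.029):
    hsv=cv2.cvtColor(img,cv2.COLOR_RGB2HSV); out={}
    return hsv
E
python3 - <<'E'
from h import *
img=cv2.cvtColor(cv2.imread('pics/top0.png'),cv2.COLOR_BGR2RGB); ci=camera_info('top')
c=img[150:265,195:380]; save('crop1.png',cv2.resize(c,None,fx=4,fy=4,interpolation=cv2.INTER_CUBIC))
hsv=cv2.cvtColor(img,cv2.COLOR_RGB2HSV)
for p in [(299,211),(265,208),(285,195),(245,220),(357,219),(340,245),(227,196),(268,196)]: print(p,img[p[1],p[0]],hsv[p[1],p[0]])
E
```

```text
(299, 211) [111  74  45] [ 13 152 111]
(265, 208) [122 100  73] [ 17 102 122]
(285, 195) [171 141  98] [ 18 109 171]
(245, 220) [172 145 100] [ 19 107 172]
(357, 219) [115  78  47] [ 14 151 115]
(340, 245) [138  84  46] [ 12 170 138]
(227, 196) [171 168 166] [ 12   7 171]
(268, 196) [101  82  63] [ 15  96 101]
```

View pics/crop1.png

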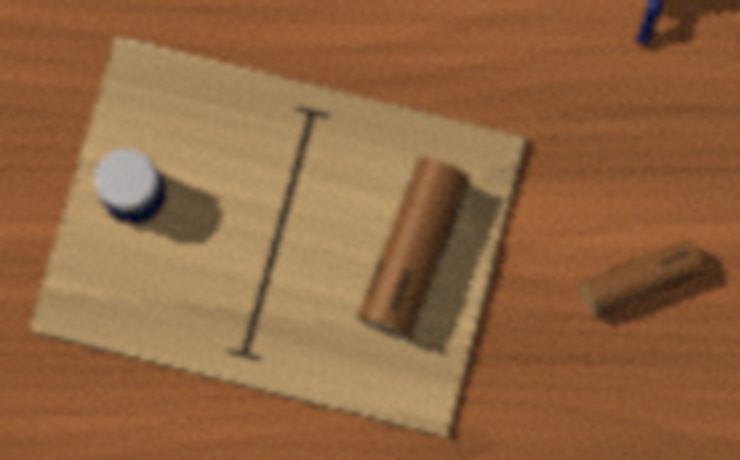

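The crop shows the chosen log on the base, with its end at about (382,325) and its axis roughly 7° off the line, which runs from (312,112) to (244,353). The pot stands beyond the line; the small look-alike lies off the base. Now measuring.

```bash
cat > h2.py <<'E'
from h import *
import sys
ZB=0.009
def logmask(img,poly):
    hsv=cv2.cvtColor(cv2.GaussianBlur(img,(3,3),0),cv2.COLOR_RGB2HSV)
    m=((hsv[...,0]<=16)&(hsv[...,1]>122)).astype(np.uint8)
    b=np.zeros_like(m); cv2.fillPoly(b,[np.int32(poly)],1); m&=b
    n,l,s,_=cv2.connectedComponentsWithStats(m)
    k=1+np.argmax(s[1:,4]); return (l==k).astype(np.uint8)
def mid(img,ci,poly,zc=0.029):
    m=logmask(img,poly); c=max(cv2.findContours(m,0,cv2.CHAIN_APPROX_NONE)[0],key=cv2.contourArea)
    r=cv2.minAreaRect(c); box=cv2.boxPoints(r)
    # ends: midpoints of short sides
    e=[np.linalg.norm(box[i]-box[(i+1)%4]) for i in range(4)]
    i=0 if e[0]<e[1] else 1
    p=[(box[i]+box[i+1])/2,(box[(i+2)%4]+box[(i+3)%4])/2]
    return r,p,[ray(ci,*q,zc) for q in p],cv2.contourArea(c)
E
python3 - <<'E'
from h2 import *
img=cv2.cvtColor(cv2.imread('pics/top0.png'),cv2.COLOR_BGR2RGB); ci=camera_info('top')
f=lambda x,y:((x+.5)/4-.5+195,(y+.5)/4-.5+150)
poly=[f(*p) for p in [(125,48),(515,145),(447,425),(42,325)]]
C=[ray(ci,*f(*p),ZB) for p in [(117,38),(528,138),(451,437),(31,331)]]
C=np.array(C)[:,:2]; print('base corners',C,np.linalg.norm(C-np.roll(C,-1,0),axis=1),C.mean(0))
L=np.array([ray(ci,*f(*p),ZB) for p in [(312,112),(244,353)]])[:,:2]
print('line',L,np.linalg.norm(L[0]-L[1]),L.mean(0)); d=L[0]-L[1]; aL=np.degrees(np.arctan2(d[1],d[0])); print('ang',aL)
r,p,X,a=mid(img,ci,poly); X=np.array(X)[:,:2]; d=X[0]-X[1]
print('log',r,p,X,np.linalg.norm(d),X.mean(0),np.degrees(np.arctan2(d[1],d[0])))
print('pot',ray(ci,*f(128,180),0.059))
print('wrist',camera_info('wrist'))
E
```

```text
base corners [[ 0.71403819  0.1783206 ]
 [ 0.64149241 -0.11392841]
 [ 0.42853213 -0.0609855 ]
 [ 0.50191739  0.23156688]] [0.30111854 0.21944255 0.30161614 0.21870163] [0.57149503 0.05874339]
line [[0.66001419 0.03872629]
 [0.48687135 0.08305089]] 0.1787263694229375 [0.57344277 0.06088859]
ang -14.359346831205327
log ((298.4983825683594, 210.781982421875), (14.778417587280273, 43.768409729003906), 21.370620727539062) [array([306.47296, 190.40248], dtype=float32), array([290.5238 , 231.16148], dtype=float32)] [[ 0.61786438 -0.05761259]
 [ 0.50236878 -0.01456182]] 0.12325827799427214 [ 0.56011658 -0.03608721] -20.44284789904429
pot [0.59752489 0.15947792 0.059     ]
wrist {'K': array([[345.91743904,   0.        , 316.91666693],
       [  0.        , 345.91743904, 243.83404267],
       [  0.        ,   0.        ,   1.        ]]), 'mount': array([[-2.66440338e-04, -9.52416689e-01, -3.04798918e-01,
         7.88622665e-02],
       [ 9.99999703e-01, -3.34533942e-05, -7.69617852e-04,
         3.56451693e-04],
       [ 7.22800328e-04, -3.04799032e-01,  9.52416415e-01,
        -1.82916141e-01],
       [ 0.00000000e+00,  0.00000000e+00,  0.00000000e+00,
         1.00000000e+00]])}
```

```bash
R='python3 -m jog'
python3 -m jog '{"travel":[[18,-34,0],[18,-34,0],[18,-34,0],[18,-34,0],[18,-34,0]],"dr":[[0,0,0.5],[0,0,0.5],[0,0,0.5],[0,0,0.5],[0,0,0.6]],"jaw":[0,0,0,0,0]}' 20
python3 -m jog '{"travel":[[18,-34,0],[18,-34,0],[18,-34,0],[18,-34,0],[18,-34,0]],"dr":[[0,0,0],[0,0,0],[0,0,0],[0,0,0],[0,0,0]],"jaw":[0,0,0,0,0]}'
python3 -m jog '{"travel":[[18,-34,0],[18,-34,0],[18,-34,0],[18,-34,0],[18,-34,0]],"dr":[[0,0,0],[0,0,0],[0,0,0],[0,0,0],[0,0,0]],"jaw":[0,0,0,0,0]}'
python3 -m jog '{"travel":[[18,-34,0],[18,-34,0],[18,-34,0],[18,-34,0],[18,-34,0]],"dr":[[0,0,0],[0,0,0],[0,0,0],[0,0,0],[0,0,0]],"jaw":[0,0,0,0,0]}'
python3 -m jog '{"travel":[[0,0,0],[0,0,0],[0,0,0]],"dr":[[0,0,0],[0,0,0],[0,0,0]],"jaw":[0,0,0]}'
cat >> h2.py <<'E'
from scipy.spatial.transform import Rotation as Ro
def wristcam(s=None):
    s=s or get_state(); T=np.eye(4); T[:3,:3]=Ro.from_quat(s['tcp_rot']).as_matrix(); T[:3,3]=s['eef_pos']
    i=camera_info('wrist'); M=np.linalg.inv(T@np.array(i['mount'])); return dict(K=i['K'],R=M[:3,:3],t=M[:3,3])
E
python3 - <<'E'
from h2 import *
s=get_state(); ci=wristcam(s); im=read_camera('wrist'); save('w1.png',im); print(s)
print(proj(ci,[.56,-.036,.029]),[proj(ci,p) for p in [(.660,.0387,.009),(.4869,.083,.009)]])
E
```

```text
time: 0.52
eef_pos: [0.2868, 0.4738, 0.1908]
tcp_rot: [0.124, 0.992, -0.0, -0.0]
contact_force: [0.5, 0.1, -0.1]
opening: 1.001
time: 0.93
eef_pos: [0.3769, 0.3038, 0.1911]
tcp_rot: [0.125, 0.992, -0.0, -0.0]
contact_force: [0.5, 0.1, -0.2]
opening: 1.001
time: 1.35
eef_pos: [0.4669, 0.1338, 0.1912]
tcp_rot: [0.125, 0.992, 0.0, -0.0]
contact_force: [0.4, 0.9, -0.7]
opening: 1.001
time: 1.77
eef_pos: [0.5569, -0.0361, 0.191]
tcp_rot: [0.125, 0.992, 0.0, -0.0]
contact_force: [0.8, -0.5, -0.1]
opening: 0.998
time: 2.02
eef_pos: [0.5561, -0.034, 0.1908]
tcp_rot: [0.125, 0.992, 0.0, -0.001]
contact_force: [-0.2, 0.7, 0.4]
opening: 1.001
{'time': 2.0167, 'qpos': array([-2.43458580e-01,  2.89120912e-02,  1.86856154e+00,  4.11021510e-04,
        1.24589916e+00, -1.56343356e+00]), 'dq': array([ 0.02657043, -0.01744532,  0.01328102, -0.00157675, -0.00113139,
       -0.00233227]), 'joint_efforts': array([-8.14615432e-01, -2.97449112e+01, -2.92986095e+01, -2.95298221e-02,
       -2.24216556e-02, -1.11146252e-03]), 'eef_pos': array([ 0.55609632, -0.03404429,  0.19079078]), 'tcp_rot': array([ 1.25147396e-01,  9.92137742e-01,  2.98172500e-04, -8.60943133e-04]), 'contact_force': array([-0.21453193,  0.73506571,  0.42840483]), 'wrist_torque': array([ 0.04120252, -0.02915861, -0.05298423]), 'opening': 1.0014317280788159}
[315.8321827  218.78018671] [array([400.77266169, 281.29791172]), array([413.91590258, 115.16036017])]
```

View pics/w1.png

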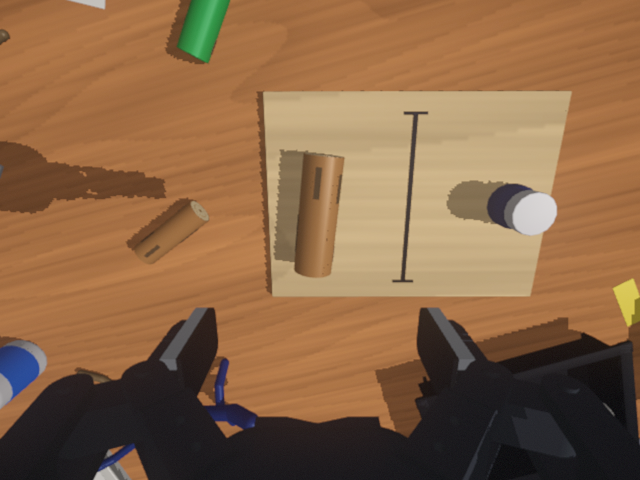

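The wrist view shows the log from (323,154) to (313,276) and the line from (416,113) to (403,281), within 2 px of the projection of the top view's points. The look-alike is at (172,232), off the base. I'll refine from this view.

```bash
cat >> h2.py <<'E'
LM=np.array([.5734,.0609]); 
def frame(aL): a=np.radians(aL); return np.array([np.cos(a),np.sin(a)]),np.array([-np.sin(a),np.cos(a)])
def report(im,ci,poly,aL,lm):
    r,p,X,a=mid(im,ci,poly); X=np.array(X)[:,:2]
    if X[0][0]<X[1][0]: X=X[::-1]
    d=X[0]-X[1]; c=X.mean(0); u,n=frame(aL)
    print('px',np.round(p,1).tolist(),'len',np.linalg.norm(d).round(4),'c',c.round(4),'skew',round(np.degrees(np.arctan2(d[1],d[0]))-aL,2),'along',round((c-lm)@u*1e3,1),'across',round((c-lm)@n*1e3,1)); return X
E
python3 - <<'E'
from h2 import *
im=cv2.cvtColor(cv2.imread('pics/w1.png'),cv2.COLOR_BGR2RGB); ci=wristcam()
L=np.array([ray(ci,*p,ZB) for p in [(403,281),(415.5,113)]])[:,:2]; d=L[0]-L[1]
aL=np.degrees(np.arctan2(d[1],d[0])); print(L,np.linalg.norm(d),L.mean(0),aL)
report(im,ci,[(268,97),(565,97),(525,292),(276,292)],aL,L.mean(0))
print('tool yaw y', Ro.from_quat(get_state()['tcp_rot']).as_matrix()[:,1])
E
```

```text
[[0.66021794 0.04193448]
 [0.48512555 0.08535509]] 0.18039593768965834 [0.57267174 0.06364478] -13.927631310483948
px [[323.6000061035156, 156.0], [311.0, 276.29998779296875]] len 0.1267 c [ 0.5609 -0.0345] skew -6.26 along 12.2 across -98.1
tool yaw y [2.47253716e-01 9.68950733e-01 2.78887480e-04]
```

```bash
python3 -m jog '{"travel":[[4,-1,-35],[0,0,-35],[0,0,-35],[0,0,-30],[0,0,-20]],"dr":[[0,0,0],[0,0,0],[0,0,0],[0,0,0],[0,0,0]],"jaw":[0,0,0,0,0]}' 20
python3 -m jog '{"travel":[[0,0,-18],[0,0,0],[0,0,0],[0,0,0],[0,0,0]],"dr":[[0,0,0],[0,0,0],[0,0,0],[0,0,0],[0,0,0]],"jaw":[0,0,60,80,90]}'
python3 -m jog '{"travel":[[0,0,0],[0,0,0],[0,0,0],[0,0,0],[0,0,0]],"dr":[[0,0,0],[0,0,0],[0,0,0],[0,0,0],[0,0,0]],"jaw":[100,105,110,115,120]}'
```

```text
time: 2.48
eef_pos: [0.5578, -0.033, 0.0331]
tcp_rot: [0.124, 0.992, 0.0, -0.002]
contact_force: [-0.7, 0.1, -0.5]
opening: 0.999
time: 2.9
eef_pos: [0.5622, -0.0351, 0.0206]
tcp_rot: [0.124, 0.992, -0.0, 0.002]
contact_force: [-0.4, 0.1, -0.5]
opening: 0.647
time: 3.32
eef_pos: [0.5608, -0.0354, 0.0187]
tcp_rot: [0.125, 0.992, -0.0, 0.0]
contact_force: [0.4, 0.9, -0.8]
opening: 0.53
```

```bash
python3 -m jog '{"travel":[[0,0,0],[0,0,0],[0,0,0],[0,0,0],[0,0,0]],"dr":[[0,0,0],[0,0,0],[0,0,0],[0,0,0],[0,0,0]],"jaw":[124,128,131,133,135]}'
python3 -m jog '{"travel":[[0,0,0],[0,0,0]],"dr":[[0,0,0],[0,0,0]],"jaw":[137,137]}'
python3 -m jog '{"travel":[[0,0,0],[0,0,0],[0,0,0],[0,0,0]],"dr":[[0,0,0],[0,0,0],[0,0,0],[0,0,0]],"jaw":[120,90,40,0]}'
python3 -m jog '{"travel":[[0,0,0],[0,0,0],[0,0,30],[0,0,35],[0,0,30]],"dr":[[0,0,0],[0,0,0],[0,0,0],[0,0,0],[0,0,0]],"jaw":[0,0,0,0,0]}'
python3 -m jog '{"travel":[[0,0,30],[0,0,0],[0,0,0]],"dr":[[0,0,0],[0,0,0],[0,0,0]],"jaw":[0,0,0]}'
python3 - <<'E'
from h2 import *
ci=wristcam(); im=read_camera('wrist'); save('w2.png',im)
u,n=frame(-14.1); P=[proj(ci,[*(LM+a*u+b*n),.009]) for a,b in [(-105,-148),(-105,148),(105,148),(105,-148)] for a,b in [(a/1e3,b/1e3)]]
print(np.round(P,0).tolist()); report(im,ci,P,-14.1,np.array([.573,.0622]))
E
```

```text
time: 3.73
eef_pos: [0.5607, -0.0353, 0.0184]
tcp_rot: [0.125, 0.992, -0.0, -0.0]
contact_force: [-0.1, -0.3, -0.2]
opening: 0.477
time: 3.9
eef_pos: [0.5607, -0.0353, 0.0185]
tcp_rot: [0.125, 0.992, 0.0, -0.0]
contact_force: [-0.4, 0.0, -0.2]
opening: 0.46
time: 4.23
eef_pos: [0.5607, -0.0353, 0.0185]
tcp_rot: [0.125, 0.992, 0.0, -0.0]
contact_force: [-0.6, -1.2, -0.8]
opening: 0.903
time: 4.65
eef_pos: [0.5604, -0.0352, 0.1145]
tcp_rot: [0.125, 0.992, 0.0, -0.0]
contact_force: [1.2, -0.4, 0.8]
opening: 1.005
time: 4.9
eef_pos: [0.5624, -0.0357, 0.1464]
tcp_rot: [0.125, 0.992, -0.0, 0.003]
contact_force: [-0.4, -0.1, -0.9]
opening: 0.997
[[255.0, 84.0], [606.0, 82.0], [554.0, 305.0], [267.0, 306.0]]
px [[324.70001220703125, 149.89999389648438], [311.5, 288.5]] len 0.128 c [ 0.5616 -0.0346] skew -5.49 along 12.5 across -96.7
```

```bash
python3 -m jog '{"travel":[[0,0,-35],[0,0,-35],[0,0,-30],[0,0,-25],[0,0,-5]],"dr":[[0,0,0],[0,0,0],[0,0,0],[0,0,0],[0,0,0]],"jaw":[0,0,0,40,100]}' 20
python3 -m jog '{"travel":[[0,0,0],[0,0,0],[0,0,0],[0,0,0],[0,0,0]],"dr":[[0,0,0],[0,0,0],[0,0,0],[0,0,0],[0,0,0]],"jaw":[125,137,141,145,149]}'
python3 -m jog '{"travel":[[0,0,0],[0,0,0],[0,0,0],[0,0,0],[0,0,0]],"dr":[[0,0,0],[0,0,0],[0,0,0],[0,0,0],[0,0,0]],"jaw":[153,157,160,160,160]}'
```

```text
time: 5.37
eef_pos: [0.5545, -0.0339, 0.0061]
tcp_rot: [0.125, 0.992, 0.001, -0.007]
contact_force: [-1.3, 0.3, -0.6]
opening: 0.746
time: 5.78
eef_pos: [0.5621, -0.0356, 0.0154]
tcp_rot: [0.125, 0.992, -0.0, 0.002]
contact_force: [-0.4, -0.6, -0.4]
opening: 0.416
time: 6.2
eef_pos: [0.5607, -0.0353, 0.0136]
tcp_rot: [0.125, 0.992, -0.0, 0.0]
contact_force: [-0.5, 0.1, 1.0]
opening: 0.375
```

Run:
```python
from h2 import *
save('w3.png',read_camera('wrist'))
```

```text
(no output)
```

View pics/w3.png

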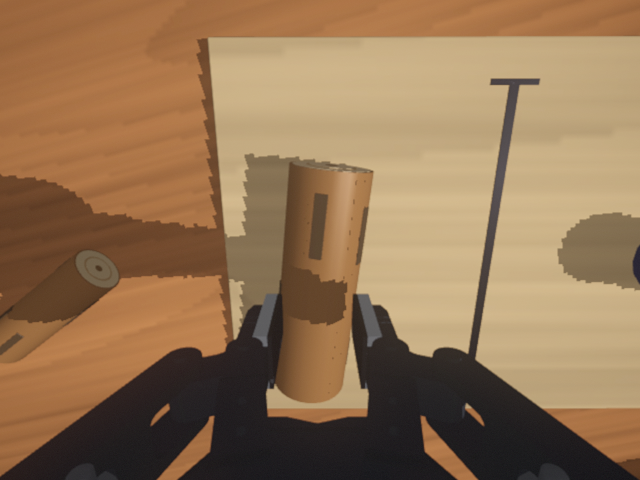

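The wrist view shows the log between the pads (277 to 358 px at row 350, log about 70 px wide), so they haven't touched it yet: opening isn't linear in gap. I'll close on.

```bash
python3 -m jog '{"travel":[[0,0,0],[0,0,0],[0,0,0],[0,0,0],[0,0,0]],"dr":[[0,0,0],[0,0,0],[0,0,0],[0,0,0],[0,0,0]],"jaw":[164,168,172,176,180]}' 20
python3 -m jog '{"travel":[[0,0,0],[0,0,0],[0,0,0],[0,0,0],[0,0,0]],"dr":[[0,0,0],[0,0,0],[0,0,0],[0,0,0],[0,0,0]],"jaw":[184,188,190,190,190]}'
```

```text
time: 6.67
eef_pos: [0.5607, -0.0353, 0.0135]
tcp_rot: [0.125, 0.992, 0.0, -0.0]
contact_force: [-0.8, 0.7, 0.7]
opening: 0.298
time: 7.08
eef_pos: [0.5607, -0.0353, 0.0135]
tcp_rot: [0.125, 0.992, 0.0, -0.0]
contact_force: [0.4, 1.0, -0.8]
opening: 0.252
```

Run:
```python
from h2 import *
save('w4.png',read_camera('wrist')[120:480,100:560])
```

```text
(no output)
```

View pics/w4.png

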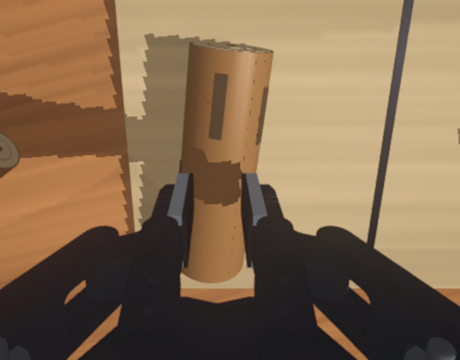

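The left pad nearly touches; the log is still skewed (far end at (232,45), near end at (213,280)). Closing further until it stops.

```bash
python3 -m jog '{"travel":[[0,0,0],[0,0,0],[0,0,0],[0,0,0],[0,0,0]],"dr":[[0,0,0],[0,0,0],[0,0,0],[0,0,0],[0,0,0]],"jaw":[193,196,199,202,205]}' 20
python3 -m jog '{"travel":[[0,0,0],[0,0,0],[0,0,0],[0,0,0],[0,0,0]],"dr":[[0,0,0],[0,0,0],[0,0,0],[0,0,0],[0,0,0]],"jaw":[208,211,214,217,217]}'
python3 - <<'E'
from h2 import *
ci=wristcam(); im=read_camera('wrist'); save('w5.png',im)
hsv=cv2.cvtColor(im,cv2.COLOR_RGB2HSV)
for r in(180,200,220,250,270,340,370): 
    m=np.where((hsv[r,240:420,0]<=16)&(hsv[r,240:420,1]>122)&(hsv[r,240:420,2]>40))[0]+240; print(r,m.min(),m.max(),len(m))
E
```

```text
time: 7.55
eef_pos: [0.5607, -0.0353, 0.0135]
tcp_rot: [0.125, 0.992, -0.0, 0.0]
contact_force: [1.2, 0.1, 0.1]
opening: 0.199
time: 7.97
eef_pos: [0.5608, -0.0353, 0.0135]
tcp_rot: [0.125, 0.992, -0.0, 0.0]
contact_force: [0.9, -0.2, -0.4]
opening: 0.15
180 289 371 66
200 287 368 54
220 286 362 53
250 284 358 63
270 282 358 77
340 303 331 29
370 301 333 33
```

View pics/w5.png

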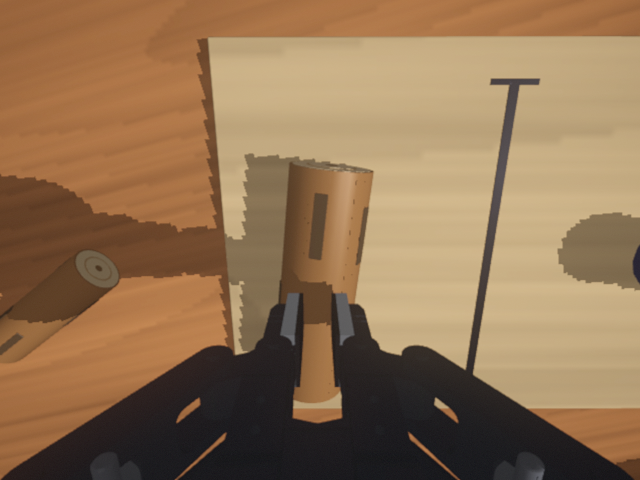

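The fingers, with tips at rows 293 and up, are clearly still above the log, though the reported TCP z is 0.0135. I'll check whether the pose reading or the finger length is at odds.

Run:
```python
from h2 import *
s=get_state(); ci=wristcam(s)
for p in [(.4858,.0842),(.660,.0403)]: print(proj(ci,[*p,.009]))
for z in(0,.02,.04,.05): 
    s2=dict(s); s2['eef_pos']=s['eef_pos']+np.array([0,0,z]); c2=wristcam(s2); print(z,proj(c2,[.4858,.0842,.009]),proj(c2,[.505,-.016,.049]),proj(c2,[.618,-.058,.049]))
im=cv2.cvtColor(cv2.imread('pics/w5.png'),cv2.COLOR_BGR2RGB)
i=camera_info('wrist');M=np.linalg.inv(np.array(i['mount']));c=dict(K=i['K'],R=M[:3,:3],t=M[:3,3])
for z in(0,-.02,-.04,-.05,-.06): print('tool z',z,proj(c,[.011,.0064,z]),proj(c,[-.011,.0064,z]))
sc=read_camera('scene'); save('s2.png',cv2.resize(sc[130:330,260:480],None,fx=3,fy=3))
```

```text
[512.70483492  83.55551824]
[466.34088415 384.17006884]
0 [512.70483492  83.55551824] [327.85822558 182.87759843] [301.76482722 410.77808893]
0.02 [493.14116799  88.51710325] [326.6302079  177.15615109] [303.21783372 384.61423717]
0.04 [477.13643558  92.57609898] [325.65557767 172.61525918] [304.4205685  362.95695322]
0.05 [470.17839073  94.34074418] [325.23997712 170.678938  ] [304.94745658 353.46943784]
tool z 0 [327.84521207 259.57862367] [327.491792  295.0096415]
tool z -0.02 [329.00099208 273.27538846] [328.56823964 311.90058385]
tool z -0.04 [330.43760678 290.300232  ] [329.89551905 332.72742121]
tool z -0.05 [331.29528242 300.46426111] [330.68231309 345.07330061]
tool z -0.06 [332.27156844 312.03390234] [331.57286441 359.04727428]
```

View pics/s2.png

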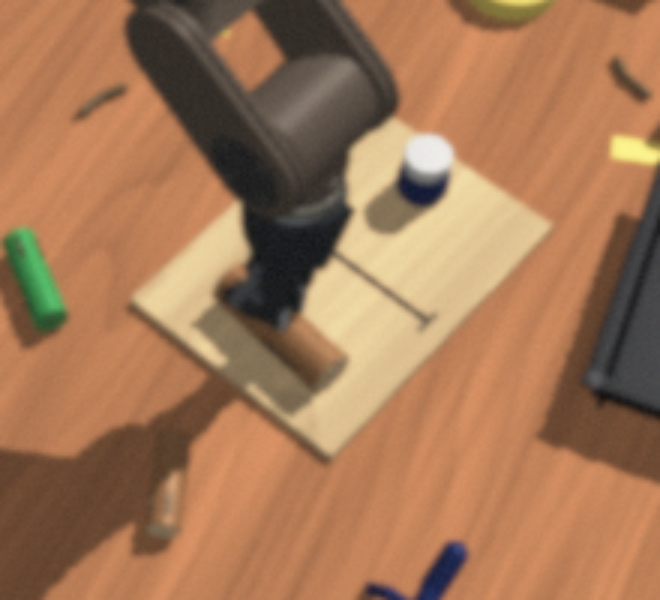

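Camera and pose agree with z=0.0135, but the scene crop shows the fingers just above the log: the real tips sit about 40 mm behind the reported TCP. I'll find the log's top by touch before relying on any height.

```bash
python3 -m jog '{"travel":[[0,0,-2],[0,0,0]],"dr":[[0,0,0],[0,0,0]],"jaw":[217,217]}' 20
python3 -m jog '{"travel":[[0,0,-2],[0,0,0]],"dr":[[0,0,0],[0,0,0]],"jaw":[217,217]}' | grep -E "eef|contact"
python3 -m jog '{"travel":[[0,0,-2],[0,0,0]],"dr":[[0,0,0],[0,0,0]],"jaw":[217,217]}'| grep -E "eef|contact"
python3 -m jog '{"travel":[[0,0,-1],[0,0,0]],"dr":[[0,0,0],[0,0,0]],"jaw":[217,217]}'| grep -E "eef|contact"
```

```text
time: 8.23
eef_pos: [0.5605, -0.0353, 0.0112]
tcp_rot: [0.125, 0.992, 0.0, -0.0]
contact_force: [-1.0, -0.3, -0.1]
opening: 0.144
eef_pos: [0.5604, -0.0352, 0.0091]
contact_force: [0.9, 0.4, -0.1]
eef_pos: [0.5609, -0.0351, 0.0084]
contact_force: [-1.1, 1.4, 4.5]
eef_pos: [0.5609, -0.0349, 0.0082]
contact_force: [-4.1, 1.1, 9.4]
```

Contact at reported z≈0.0088 means the tips are 40 mm behind the reported TCP (log top at 0.049). Now straddle at the right height and straighten.

```bash
python3 -m jog '{"travel":[[0,0,12],[0,0,0],[0,0,0],[0,0,0],[0,0,0]],"dr":[[0,0,0],[0,0,0],[0,0,0],[0,0,0],[0,0,0]],"jaw":[150,50,0,0,0]}' 20
python3 -m jog '{"travel":[[0,0,-10],[0,0,-10],[0,0,-8],[0,0,-5],[0,0,0]],"dr":[[0,0,0],[0,0,0],[0,0,0],[0,0,0],[0,0,0]],"jaw":[0,0,0,0,0]}'
python3 -m jog '{"travel":[[0,0,-5],[0,0,0],[0,0,0]],"dr":[[0,0,0],[0,0,0],[0,0,0]],"jaw":[50,80,100]}'
python3 -m jog '{"travel":[[0,0,0],[0,0,0],[0,0,0],[0,0,0],[0,0,0]],"dr":[[0,0,0],[0,0,0],[0,0,0],[0,0,0],[0,0,0]],"jaw":[108,114,120,124,128]}'
python3 -m jog '{"travel":[[0,0,0],[0,0,0],[0,0,0],[0,0,0],[0,0,0]],"dr":[[0,0,0],[0,0,0],[0,0,0],[0,0,0],[0,0,0]],"jaw":[132,136,138,140,140]}'
```

```text
time: 9.15
eef_pos: [0.5604, -0.0353, 0.0181]
tcp_rot: [0.125, 0.992, 0.0, -0.0]
contact_force: [-0.1, 0.6, -0.4]
opening: 0.853
time: 9.57
eef_pos: [0.5589, -0.0349, -0.0169]
tcp_rot: [0.125, 0.992, 0.0, -0.002]
contact_force: [-0.0, 0.5, 0.7]
opening: 0.999
time: 9.82
eef_pos: [0.5607, -0.0353, -0.0196]
tcp_rot: [0.125, 0.992, 0.0, -0.0]
contact_force: [1.2, -0.4, 0.8]
opening: 0.616
time: 10.23
eef_pos: [0.5609, -0.0354, -0.0192]
tcp_rot: [0.125, 0.992, -0.0, 0.0]
contact_force: [0.1, 0.2, -0.7]
opening: 0.497
time: 10.65
eef_pos: [0.561, -0.0354, -0.019]
tcp_rot: [0.125, 0.992, -0.0, 0.0]
contact_force: [-0.9, -0.2, 4.9]
opening: 0.473
```

```bash
python3 -m jog '{"travel":[[0,0,0],[0,0,0],[0,0,0],[0,0,0],[0,0,0]],"dr":[[0,0,0],[0,0,0],[0,0,0],[0,0,0],[0,0,0]],"jaw":[125,110,80,30,0]}' 20
python3 -m jog '{"travel":[[0,0,20],[0,0,35],[0,0,40],[0,0,40],[0,0,25]],"dr":[[0,0,0],[0,0,0],[0,0,0],[0,0,0],[0,0,0]],"jaw":[0,0,0,0,0]}'
python3 -m jog '{"travel":[[0,0,0],[0,0,0],[0,0,0]],"dr":[[0,0,0],[0,0,0],[0,0,0]],"jaw":[0,0,0]}'
cat >> h2.py <<'E'
def look(name,aL=-14.1,lm=np.array([.573,.0622])):
    ci=wristcam(); im=read_camera('wrist'); save(name,im); u,n=frame(aL)
    P=[proj(ci,[*(LM+a*u+b*n),.009]) for a,b in [(-.105,-.148),(-.105,.148),(.105,.148),(.105,-.148)]]
    report(im,ci,P,aL,lm); return ci,im
E
python3 - <<'E'
from h2 import *
look('w6.png')
E
```

```text
time: 11.07
eef_pos: [0.5605, -0.0353, -0.0198]
tcp_rot: [0.125, 0.992, 0.0, -0.0]
contact_force: [-0.9, 1.0, 0.6]
opening: 0.94
time: 11.48
eef_pos: [0.5625, -0.0357, 0.1452]
tcp_rot: [0.125, 0.992, -0.0, 0.003]
contact_force: [1.2, -0.4, -0.2]
opening: 0.998
time: 11.73
eef_pos: [0.5599, -0.0351, 0.1394]
tcp_rot: [0.125, 0.992, 0.0, -0.001]
contact_force: [0.3, -0.1, -0.9]
opening: 1.0
px [[324.0, 154.89999389648438], [311.20001220703125, 296.1000061035156]] len 0.1286 c [ 0.562  -0.0352] skew -5.26 along 13.1 across -97.2
```

View pics/w6.png

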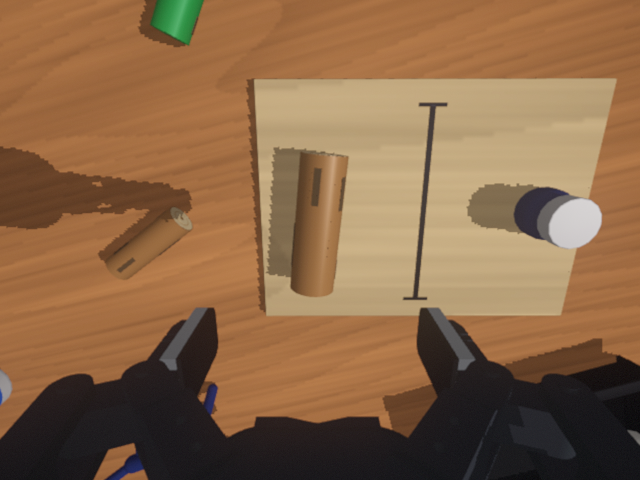

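Still skewed by about 5° (log (323,154) to (312,295), same bark marks), so the pads only touched lightly, above the axis. Repeat 9 mm lower and close a bit more.

```bash
python3 -m jog '{"travel":[[0,0,-40],[0,0,-40],[0,0,-40],[0,0,-30],[0,0,-10]],"dr":[[0,0,0],[0,0,0],[0,0,0],[0,0,0],[0,0,0]],"jaw":[0,0,0,0,0]}' 20
python3 -m jog '{"travel":[[0,0,-5],[0,0,-4],[0,0,0],[0,0,0],[0,0,0]],"dr":[[0,0,0],[0,0,0],[0,0,0],[0,0,0],[0,0,0]],"jaw":[40,60,80,100,110]}'
python3 -m jog '{"travel":[[0,0,0],[0,0,0],[0,0,0],[0,0,0],[0,0,0]],"dr":[[0,0,0],[0,0,0],[0,0,0],[0,0,0],[0,0,0]],"jaw":[115,119,123,127,131]}'
python3 -m jog '{"travel":[[0,0,0],[0,0,0],[0,0,0],[0,0,0],[0,0,0]],"dr":[[0,0,0],[0,0,0],[0,0,0],[0,0,0],[0,0,0]],"jaw":[135,139,143,147,147]}'
```

```text
time: 12.2
eef_pos: [0.554, -0.0338, -0.0273]
tcp_rot: [0.125, 0.992, 0.001, -0.007]
contact_force: [-2.0, 0.7, -0.9]
opening: 1.005
time: 12.62
eef_pos: [0.5625, -0.0357, -0.0264]
tcp_rot: [0.125, 0.992, -0.0, 0.002]
contact_force: [-0.3, 0.3, 0.8]
opening: 0.566
time: 13.03
eef_pos: [0.5609, -0.0353, -0.0281]
tcp_rot: [0.125, 0.992, -0.0, 0.0]
contact_force: [-0.5, 0.1, 2.3]
opening: 0.491
time: 13.45
eef_pos: [0.5611, -0.0354, -0.0279]
tcp_rot: [0.125, 0.992, 0.0, 0.0]
contact_force: [-0.6, 0.4, 5.9]
opening: 0.471
```

```bash
python3 -m jog '{"travel":[[0,0,0],[0,0,0],[0,0,0],[0,0,0],[0,0,0]],"dr":[[0,0,0],[0,0,0],[0,0,0],[0,0,0],[0,0,0]],"jaw":[155,165,170,170,170]}' 25
python3 - <<'E'
from h2 import *
im=read_camera('wrist'); save('w7.png',im)
E
```

```text
time: 13.87
eef_pos: [0.5611, -0.0354, -0.0279]
tcp_rot: [0.125, 0.992, 0.0, 0.0]
contact_force: [-2.1, 0.1, 5.2]
opening: 0.471
```

View pics/w7.png

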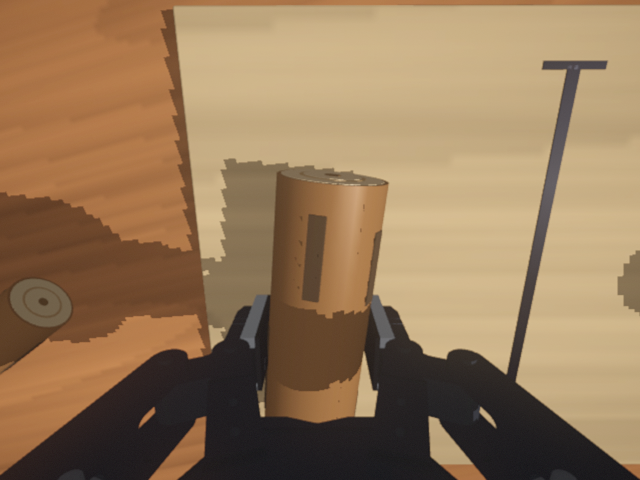

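The log is clamped, but the pads' friction holds it diagonally at about 5° skew (left edge (278,175) to (268,380)). It isn't lifted; I'll nudge it straight by turning the tool 5.7° and then release.

```bash
python3 -m jog '{"travel":[[0,0,0],[0,0,0],[0,0,0],[0,0,0],[0,0,0]],"dr":[[0,0,1.5],[0,0,1.5],[0,0,1.5],[0,0,1.2],[0,0,0]],"jaw":[170,170,170,170,170]}' 25
python3 -m jog '{"travel":[[0,0,0],[0,0,0],[0,0,0],[0,0,0],[0,0,0]],"dr":[[0,0,0],[0,0,0],[0,0,0],[0,0,0],[0,0,0]],"jaw":[125,110,80,30,0]}'
python3 -m jog '{"travel":[[0,0,20],[0,0,35],[0,0,40],[0,0,40],[0,0,35]],"dr":[[0,0,0],[0,0,0],[0,0,0],[0,0,0],[0,0,0]],"jaw":[0,0,0,0,0]}'
python3 -m jog '{"travel":[[0,0,0],[0,0,0],[0,0,0]],"dr":[[0,0,0],[0,0,0],[0,0,0]],"jaw":[0,0,0]}'
python3 - <<'E'
from h2 import *
look('w8.png')
E
```

```text
time: 14.33
eef_pos: [0.5617, -0.0356, -0.0279]
tcp_rot: [0.075, 0.997, -0.0, 0.001]
contact_force: [0.0, -0.1, 5.6]
opening: 0.469
time: 14.75
eef_pos: [0.5602, -0.0352, -0.029]
tcp_rot: [0.075, 0.997, 0.0, -0.001]
contact_force: [-0.8, -0.1, -0.1]
opening: 0.943
time: 15.17
eef_pos: [0.5608, -0.0353, 0.1439]
tcp_rot: [0.075, 0.997, -0.0, 0.001]
contact_force: [1.1, 0.2, -0.1]
opening: 1.002
time: 15.42
eef_pos: [0.5602, -0.0352, 0.1408]
tcp_rot: [0.075, 0.997, 0.0, -0.0]
contact_force: [-0.1, -0.4, -0.3]
opening: 1.004
px [[323.29998779296875, 155.0], [310.8999938964844, 295.3999938964844]] len 0.1285 c [ 0.5624 -0.0355] skew 0.52 along 13.5 across -97.3
```

Skew is now 0.5°. Next I'll turn the tool so that the jaws lie along the log, two fingertips on its top with their 22 mm width in the rolling direction, and descend until they touch.

```bash
python3 -m jog '{"travel":[[0,-4,0],[0,-4,0],[0,0,-20],[0,0,-20],[0,0,-20]],"dr":[[0,0,-6.8],[0,0,-6.8],[0,0,-6.8],[0,0,-6.8],[0,0,-6.8]],"jaw":[100,100,100,100,100]}' 20 | grep eef
python3 -m jog '{"travel":[[0,0,-20],[0,0,0],[0,0,0],[0,0,0],[0,0,0]],"dr":[[0,0,-6.8],[0,0,-6.8],[0,0,-6.8],[0,0,-6.8],[0,0,-6.8]],"jaw":[100,100,100,100,100]}' | grep eef
python3 -m jog '{"travel":[[0,0,-20],[0,0,-12],[0,0,0],[0,0,0],[0,0,0]],"dr":[[0,0,-6.8],[0,0,-6.8],[0,0,-6.8],[0,0,-6.8],[0,0,0]],"jaw":[100,100,100,100,100]}'
python3 -m jog '{"travel":[[0,0,-8],[0,0,-3],[0,0,0],[0,0,0]],"dr":[[0,0,0],[0,0,0],[0,0,0],[0,0,0]],"jaw":[100,100,100,100]}'
python3 -m jog '{"travel":[[0,0,-3],[0,0,0]],"dr":[[0,0,0],[0,0,0]],"jaw":[100,100]}' | grep -E 'eef|contact'
python3 -c "
from h2 import *
R=Ro.from_quat(get_state()['tcp_rot']).as_matrix(); print(R.round(4), np.degrees(np.arctan2(R[1,1],R[0,1])))"
```

```text
eef_pos: [0.5592, -0.043, 0.0785]
eef_pos: [0.5586, -0.0428, 0.0584]
time: 16.72
eef_pos: [0.5585, -0.0427, 0.0265]
tcp_rot: [0.788, 0.616, -0.002, -0.002]
contact_force: [0.1, -0.5, 0.3]
opening: 0.61
time: 17.05
eef_pos: [0.5601, -0.0431, 0.0176]
tcp_rot: [0.787, 0.617, -0.001, -0.001]
contact_force: [0.6, 0.6, -0.4]
opening: 0.605
eef_pos: [0.5606, -0.0433, 0.0152]
contact_force: [-0.5, 0.2, -0.2]
[[ 2.389e-01  9.710e-01 -3.000e-04]
 [ 9.710e-01 -2.389e-01  1.000e-04]
 [ 0.000e+00 -3.000e-04 -1.000e+00]] -13.822379702095041
```

```bash
for i in 1; do
python3 -m jog '{"travel":[[0,0,-3],[0,0,0],[0,0,0]],"dr":[[0,0,0],[0,0,0],[0,0,0]],"jaw":[100,100,100]}' | grep -E 'eef|contact'
python3 -m jog '{"travel":[[0,0,-3],[0,0,0],[0,0,0]],"dr":[[0,0,0],[0,0,0],[0,0,0]],"jaw":[100,100,100]}' | grep -E 'eef|contact'
python3 -m jog '{"travel":[[0,0,-2],[0,0,0],[0,0,0]],"dr":[[0,0,0],[0,0,0],[0,0,0]],"jaw":[100,100,100]}' | grep -E 'eef|contact'
done
```

```text
eef_pos: [0.5606, -0.0433, 0.0124]
contact_force: [0.5, 0.1, 0.6]
eef_pos: [0.5605, -0.0433, 0.0093]
contact_force: [0.5, 0.5, 0.3]
eef_pos: [0.5606, -0.0433, 0.0074]
contact_force: [-0.5, -0.5, 0.9]
```

```bash
python3 -m jog '{"travel":[[0,0,-1.5],[0,0,0]],"dr":[[0,0,0],[0,0,0]],"jaw":[100,100]}' | grep -E 'eef|contact'
python3 -m jog '{"travel":[[0,0,-1.5],[0,0,0]],"dr":[[0,0,0],[0,0,0]],"jaw":[100,100]}' | grep -E 'eef|contact'
python3 -m jog '{"travel":[[0,0,-1],[0,0,0]],"dr":[[0,0,0],[0,0,0]],"jaw":[100,100]}' | grep -E 'eef|contact'
```

```text
eef_pos: [0.5608, -0.0434, 0.0059]
contact_force: [-0.5, 0.0, 0.3]
eef_pos: [0.5609, -0.0433, 0.0057]
contact_force: [-2.9, 0.3, 6.6]
eef_pos: [0.561, -0.0434, 0.0056]
contact_force: [-4.4, 0.7, 10.9]
```

Contact at z=0.0058 with 11 N. First stroke: 32 mm across, which should roll the log 16 mm.

```bash
python3 -m jog '{"travel":[[1,3.9,0],[2,7.8,0],[2,7.8,0],[2,7.8,0],[1,3.9,0]],"dr":[[0,0,0],[0,0,0],[0,0,0],[0,0,0],[0,0,0]],"jaw":[100,100,100,100,100]}'
python3 -m jog '{"travel":[[0,0,0],[0,0,0]],"dr":[[0,0,0],[0,0,0]],"jaw":[100,100]}'
python3 -m jog '{"travel":[[0,0,5],[0,0,5],[0,0,10],[0,0,0]],"dr":[[0,0,0],[0,0,0],[0,0,0],[0,0,0]],"jaw":[100,100,100,100]}'
python3 - <<'E'
from h2 import *
look('w9.png')
E
```

```text
time: 18.88
eef_pos: [0.5688, -0.0112, 0.0055]
tcp_rot: [0.787, 0.617, -0.0, -0.001]
contact_force: [-4.4, 0.8, 9.7]
opening: 0.608
time: 19.05
eef_pos: [0.5688, -0.0114, 0.0055]
tcp_rot: [0.787, 0.617, -0.0, -0.001]
contact_force: [-5.1, 1.6, 11.6]
opening: 0.607
time: 19.38
eef_pos: [0.5703, -0.0125, 0.0257]
tcp_rot: [0.787, 0.617, 0.001, 0.001]
contact_force: [0.0, -0.7, 0.9]
opening: 0.604
px [[419.1000061035156, 292.1000061035156], [187.89999389648438, 293.20001220703125]] len 0.132 c [ 0.5601 -0.0187] skew 0.44 along 7.2 across -81.6
```

The log rolled 15.7 mm and the skew stayed at 0.4°. More strokes of the same kind.

```bash
python3 -m jog '{"travel":[[-3.9,-15.5,0],[0,0,-10],[0,0,-7],[0,0,-3],[0,0,0]],"dr":[[0,0,0],[0,0,0],[0,0,0],[0,0,0],[0,0,0]],"jaw":[100,100,100,100,100]}' | grep -E 'eef|contact'
python3 -m jog '{"travel":[[1,3.9,0],[2,7.8,0],[2,7.8,0],[2,7.8,0],[1,3.9,0]],"dr":[[0,0,0],[0,0,0],[0,0,0],[0,0,0],[0,0,0]],"jaw":[100,100,100,100,100]}' | grep -E 'eef|contact'
python3 -m jog '{"travel":[[0,0,0],[0,0,0],[0,0,5],[0,0,5],[0,0,10]],"dr":[[0,0,0],[0,0,0],[0,0,0],[0,0,0],[0,0,0]],"jaw":[100,100,100,100,100]}' | grep -E 'eef|contact'
python3 -m jog '{"travel":[[-3.9,-15.5,0],[0,0,-10],[0,0,-7],[0,0,-3],[0,0,0]],"dr":[[0,0,0],[0,0,0],[0,0,0],[0,0,0],[0,0,0]],"jaw":[100,100,100,100,100]}' | grep -E 'eef|contact'
python3 -m jog '{"travel":[[1,3.9,0],[2,7.8,0],[2,7.8,0],[2,7.8,0],[1,3.9,0]],"dr":[[0,0,0],[0,0,0],[0,0,0],[0,0,0],[0,0,0]],"jaw":[100,100,100,100,100]}' | grep -E 'eef|contact'
python3 -m jog '{"travel":[[0,0,0],[0,0,0],[0,0,5],[0,0,5],[0,0,10]],"dr":[[0,0,0],[0,0,0],[0,0,0],[0,0,0],[0,0,0]],"jaw":[100,100,100,100,100]}'
python3 - <<'E'
from h2 import *
look('w10.png')
E
```

```text
eef_pos: [0.565, -0.0275, 0.0054]
contact_force: [-6.6, 1.6, 14.8]
eef_pos: [0.5729, 0.0051, 0.0054]
contact_force: [-6.6, 2.6, 14.1]
eef_pos: [0.5712, 0.0041, 0.0219]
contact_force: [-0.2, 0.1, -1.2]
eef_pos: [0.5691, -0.0117, 0.0054]
contact_force: [-7.0, 0.1, 16.5]
eef_pos: [0.577, 0.0208, 0.0055]
contact_force: [-6.5, 0.6, 16.5]
time: 21.93
eef_pos: [0.5751, 0.0198, 0.0216]
tcp_rot: [0.787, 0.617, -0.001, -0.002]
contact_force: [-0.0, 0.5, 0.6]
opening: 0.605
px [[427.0, 293.5], [190.0, 293.5]] len 0.1324 c [0.568  0.0144] skew 0.37 along 6.8 across -47.6
```

```bash
python3 -m jog '{"travel":[[-3.9,-15.5,0],[0,0,-9],[0,0,-7],[0,0,-3],[0,0,0]],"dr":[[0,0,0],[0,0,0],[0,0,0],[0,0,0],[0,0,0]],"jaw":[100,100,100,100,100]}' | grep -E 'eef|contact'
python3 -m jog '{"travel":[[1,3.9,0],[2,7.8,0],[2,7.8,0],[2,7.8,0],[1,3.9,0]],"dr":[[0,0,0],[0,0,0],[0,0,0],[0,0,0],[0,0,0]],"jaw":[100,100,100,100,100]}' | grep -E 'eef|contact'
python3 -m jog '{"travel":[[0,0,0],[0,0,0],[0,0,5],[0,0,5],[0,0,10]],"dr":[[0,0,0],[0,0,0],[0,0,0],[0,0,0],[0,0,0]],"jaw":[100,100,100,100,100]}' | grep -E 'eef|contact'
python3 -m jog '{"travel":[[-3.9,-15.5,0],[0,0,-10],[0,0,-7],[0,0,-3],[0,0,0]],"dr":[[0,0,0],[0,0,0],[0,0,0],[0,0,0],[0,0,0]],"jaw":[100,100,100,100,100]}' | grep -E 'eef|contact'
python3 -m jog '{"travel":[[1,3.9,0],[2,7.8,0],[2,7.8,0],[2,7.8,0],[1,3.9,0]],"dr":[[0,0,0],[0,0,0],[0,0,0],[0,0,0],[0,0,0]],"jaw":[100,100,100,100,100]}' | grep -E 'eef|contact'
python3 -m jog '{"travel":[[0,0,0],[0,0,0],[0,0,5],[0,0,5],[0,0,10]],"dr":[[0,0,0],[0,0,0],[0,0,0],[0,0,0],[0,0,0]],"jaw":[100,100,100,100,100]}'
python3 - <<'E'
from h2 import *
look('w11.png')
E
```

```text
eef_pos: [0.573, 0.004, 0.0054]
contact_force: [-3.0, 0.4, 10.0]
eef_pos: [0.5808, 0.0365, 0.0056]
contact_force: [-4.8, 0.2, 10.9]
eef_pos: [0.5795, 0.0354, 0.0229]
contact_force: [-0.2, 0.3, -0.2]
eef_pos: [0.577, 0.0197, 0.0053]
contact_force: [-4.6, -0.9, 8.7]
eef_pos: [0.5848, 0.0523, 0.0056]
contact_force: [-4.9, 1.0, 11.5]
time: 24.48
eef_pos: [0.5835, 0.0511, 0.0229]
tcp_rot: [0.787, 0.617, -0.001, -0.001]
contact_force: [-0.1, -0.1, -0.2]
opening: 0.609
px [[425.1000061035156, 288.6000061035156], [188.89999389648438, 290.70001220703125]] len 0.1325 c [0.5759 0.0476] skew 0.91 along 6.4 across -13.5
```

```bash
python3 -m jog '{"travel":[[-3.4,-13.6,0],[0,0,-10],[0,0,-7],[0,0,-3],[0,0,0]],"dr":[[0,0,0],[0,0,0],[0,0,0],[0,0,0],[0,0,0]],"jaw":[100,100,100,100,100]}' | grep -E 'eef|contact'
python3 -m jog '{"travel":[[0.8,3.2,0],[1.6,6.3,0],[1.6,6.3,0],[1.6,6.3,0],[0.8,3.1,0]],"dr":[[0,0,0],[0,0,0],[0,0,0],[0,0,0],[0,0,0]],"jaw":[100,100,100,100,100]}' | grep -E 'eef|contact'
python3 -m jog '{"travel":[[0,0,0],[0,0,0],[0,0,5],[0,0,5],[0,0,30]],"dr":[[0,0,0],[0,0,0],[0,0,0],[0,0,0],[0,0,0]],"jaw":[100,100,100,100,100]}' | grep -E 'eef|contact'
python3 -m jog '{"travel":[[-8,-18,33],[-8,-18,33],[-8,-20,33],[-6,-18,33],[0,0,0]],"dr":[[0,0,0],[0,0,0],[0,0,0],[0,0,0],[0,0,0]],"jaw":[100,100,100,100,100]}' | grep -E 'eef|contact'
python3 -m jog '{"travel":[[0,0,0],[0,0,0],[0,0,0]],"dr":[[0,0,0],[0,0,0],[0,0,0]],"jaw":[100,100,100]}'
python3 - <<'E'
from h2 import *
look('w12.png')
E
```

```text
eef_pos: [0.5814, 0.0367, 0.0054]
contact_force: [-5.0, 0.1, 11.1]
eef_pos: [0.5878, 0.0631, 0.0056]
contact_force: [-5.3, 0.6, 13.2]
eef_pos: [0.5828, 0.0624, 0.0384]
contact_force: [-1.0, -0.1, -0.3]
eef_pos: [0.5616, -0.0152, 0.1842]
contact_force: [0.9, 0.5, 1.1]
time: 26.45
eef_pos: [0.5569, -0.0112, 0.1741]
tcp_rot: [0.787, 0.617, -0.001, -0.002]
contact_force: [-0.4, -0.7, -0.0]
opening: 0.604
px [[395.0, 146.5], [255.0, 146.5]] len 0.1279 c [0.5786 0.0521] skew 0.26 along 7.9 across -8.5
```

View pics/w12.png

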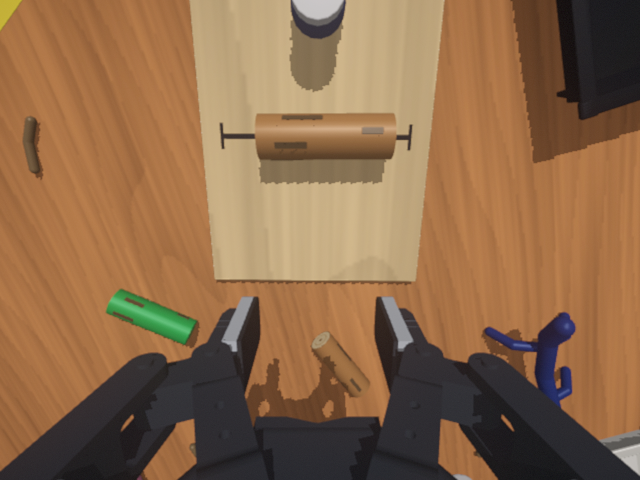

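The log lies over the line: log in columns 256–395, rows 112–159; the line shows from (222,136) to its left and to (410,138) on its right. The pot looks unmoved. The mask caught some shadow, so I'll compute from the edges read here and check with the top camera.

Run:
```python
from h2 import *
ci=wristcam(); im=cv2.cvtColor(cv2.imread('pics/w12.png'),cv2.COLOR_BGR2RGB)
g=cv2.cvtColor(im,cv2.COLOR_RGB2GRAY).astype(int); hsv=cv2.cvtColor(im,cv2.COLOR_RGB2HSV)
def dark(c):
    w=np.clip(130-g[125:150,c],0,None); return 125+(w*np.arange(25)).sum()/w.sum()
rows=[(c,round(dark(c),2)) for c in(228,236,244,400,405)]; print(rows)
P=np.array([ray(ci,c,r,ZB)[:2] for c,r in rows]); d=np.polyfit(P[:,0],P[:,1],1); aL=np.degrees(np.arctan(d[0]))
E2=np.array([ray(ci,222,136,ZB)[:2],ray(ci,410.5,137.5,ZB)[:2]]); lm=E2.mean(0); print('line ang',aL,'mid',lm,np.linalg.norm(E2[0]-E2[1]))
m=(hsv[...,1]>122)&(hsv[...,2]>95)
T=[];B=[]
for c in range(262,392,6):
    r=np.where(m[100:175,c])[0]+100; T.append((c,r.min()-.5)); B.append((c,r.max()+.5))
print(T[0],T[-1],B[0],B[-1])
ft=lambda A:np.polyfit(*np.array(A).T,1); t,b=ft(T),ft(B); print(t,b)
# silhouette: mean of bounding tangent planes -> axis; use ray-mean at axis height
q=[(c,(np.polyval(t,c)+np.polyval(b,c))/2) for c in(256,395)]
X=np.array([ray(ci,*p,.029)[:2] for p in q]); dd=X[1]-X[0]; u,n=frame(aL); c=X.mean(0)
print('log ang',np.degrees(np.arctan2(dd[1],dd[0])),'c',c,'len',np.linalg.norm(dd),'along',(c-lm)@u*1e3,'across',(c-P.mean(0))@n*1e3)
# second: top camera
tp=read_camera('top'); save('top2.png',cv2.resize(tp[150:265,195:380],None,fx=4,fy=4,interpolation=cv2.INTER_CUBIC))
```

```text
[(228, np.float64(135.92)), (236, np.float64(135.92)), (244, np.float64(135.88)), (400, np.float64(137.1)), (405, np.float64(137.09))]
line ang -14.22000800747034 mid [0.57258432 0.0621988 ] 0.18112129002235977
(262, np.float64(113.5)) (388, np.float64(113.5)) (262, np.float64(154.5)) (388, np.float64(154.5))
[-1.92571866e-16  1.13500000e+02] [5.83474497e-03 1.52149162e+02]
log ang -13.992845957339759 c [0.58149402 0.06286481] len 0.1255360358833942 along 8.473104612650477 across 2.585472741854044
```

```bash
python3 -m jog '{"travel":[[-8,-38,5],[-8,-38,5],[-8,-38,5],[-8,-38,5],[-8,-38,5]],"dr":[[0,0,0],[0,0,0],[0,0,0],[0,0,0],[0,0,0]],"jaw":[100,100,100,100,100]}' | grep -E 'eef|contact'
python3 -m jog '{"travel":[[-6,-38,0],[-6,-38,0],[0,0,0],[0,0,0],[0,0,0]],"dr":[[0,0,0],[0,0,0],[0,0,0],[0,0,0],[0,0,0]],"jaw":[100,100,100,100,100]}'
python3 - <<'E'
from h2 import *
ci=camera_info('top'); im=read_camera('top'); save('top3.png',cv2.resize(im[150:265,195:345],None,fx=5,fy=5,interpolation=cv2.INTER_CUBIC))
f=lambda x,y:((x+.5)/4-.5+195,(y+.5)/4-.5+150)
poly=[f(*p) for p in [(125,48),(515,145),(447,425),(42,325)]]
report(im,ci,poly,-14.36,np.array([.57344,.06089]))
E
```

```text
eef_pos: [0.5173, -0.2024, 0.2003]
contact_force: [1.1, -0.4, 0.5]
time: 27.38
eef_pos: [0.5059, -0.2769, 0.2001]
tcp_rot: [0.787, 0.617, -0.0, -0.001]
contact_force: [0.2, -0.2, -0.5]
opening: 0.609
px [[270.1000061035156, 181.5], [259.0, 223.0]] len 0.1216 c [0.5841 0.0582] skew 0.83 along 10.9 across 0.1
```

View pics/top3.png

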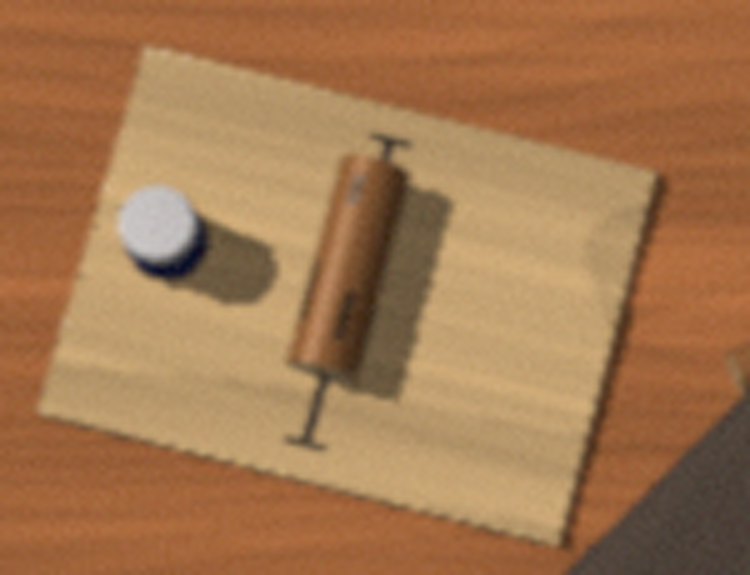

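The top view shows the log from (373,155) to (328,368) on the line, which shows beyond both ends at (390,140) and (306,445). The pot at (160,225) is where it was. Both measurements agree, so I'm handing in.

```bash
python3 -c "
from plant import *
print(sign_off())"
```

```text
the job is handed in; nothing more can be done
None
```

I rolled the log across the base onto the felt-pen line and handed the job in after 27.4 s of robot time.

- **Straightening:** Before rolling, I closed the fingers on the log where it lay and turned it about 6° to lie parallel to the line. It stayed on the base and was not lifted.
- **Rolling:** I then rolled it about 97 mm in six strokes with two fingertips on its top, pressing with 9–17 N.

**Last checks, on two cameras:**

| Check | Top camera | Wrist camera |
|---|---|---|
| Log off the line's middle, across | 0.1 mm | 1–2.6 mm (lower edge shadowed) |
| Log off straight | 0.8° | 0.2° |
| Log off the line's middle, along | 10.9 mm | 8.5 mm |

The line shows about 20 mm beyond one end of the log and 40 mm beyond the other. The pot is at the same pixel as at the start, and the arm had already moved clear.

**What disagreed or failed:**
- **Finger height:** The fingertips turned out to sit about 40 mm behind the reported TCP. My first attempt to straighten the log therefore closed above it, and I found the true height by touch.
- **Squeezing:** Closing the fingers on the log did not straighten it, because the pads' friction held it askew. That is why I turned it while held.

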